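Set the fragile tall crucible in its firebrick stand

TASK

Pick up the tall, slender ceramic crucible and set it down upright in the round recess of the firebrick stand, then let go. It is thin and cracks easily: grip it lightly, less than 50 N from each finger, and set it down softly, without dropping or pressing it. Leave the short crucible and the melting dish where they are.

Things in the scene. Friction and masses are not known exactly. Their poses are not given: they have to be found in the camera images.
- tall_crucible: Tallest and narrowest of three open white ceramic pots: round, 70 mm high, 42 mm across (straight-sided from 12 mm height up; foot 36 mm), wall 4 mm, 0.08 to 0.15 kg. Origin: centre of its underside; z up its axis. It cracks if the fingers press it with over 100 N in all (50 N a side), or if it meets the stand with over 30 N (a fall of up to 5 mm is harmless). 20 to 35 N a side carries it safely.
- short_crucible: Bystander: wider, low open white ceramic pot, 38 mm high, 58 mm outer diameter. Origin at the centre of its underside. Not to be moved.
- melting_dish: Bystander: shallow open white ceramic dish, 26 mm high, flaring to 84 mm across at the rim. Origin at the centre of its underside. Not to be moved.
- stand: The firebrick stand: a pale square block, 120 x 120 x 40 mm, fixed to the bench, with a round recess in the middle of its top, 66 mm in diameter and 10 mm deep, with a flat floor. Origin: centre of the block's underside, on the bench, so the recess floor lies 30 mm and the block's top 40 mm straight above it. x, y along the block's sides, z up.
Things that resemble listed ones, but are neither listed nor needed, are in the scene too. What is shaped like the tall_crucible but red is not meant.

How it is judged:
By the outcome, as a careful person would: the job done as asked, in the order asked, and still so for the second after the job is handed in, with the robot touching nothing.
It also fails if it takes over 32 s, if anything falls off the work surface, if the arm or the gripper's body presses on something with over 40 N, if the wrist force passes 120 N, or if a joint passes its speed limit or range.

ROBOT

A 7-joint arm with a two-finger parallel gripper is mounted at the origin on the work surface. World frame = base frame: x ahead of the robot, y to its left, z up, the work surface at z = 0. Lengths are in m, angles in rad, forces in N, time in s.
With the tool pointing down it reaches from about 0.425 to 0.925 m from the base axis. Payload 6.8 kg.
Tool frame: the origin (TCP) lies midway between the tips of the shut fingers; the grasp point (between the pads) lies 19 mm behind it (grip_point_offset is the distance from the TCP to the grasp point, in m); y points along the fingers, x is the direction in which the jaws open and shut, and the axes are right-handed (so a half turn about y gives the same grasp; the last joint's range is limited). The gripper opens to 85 mm and grips with 20 to 120 N. Pads are 22 mm wide; open, the fingers measure 114 mm over their backs; the gripper's body (76 mm by 85 mm) begins 54 mm behind the grasp point. The pads swing forward as they close: fully open they stand 13 mm farther back than shut.
Start: joints at [1.029, 0.477, 0.022, 1.555, -0.011, 1.109, -0.083], TCP at [0.284, -0.612, 0.231] pointing down, gripper open.
Joint ranges: [-2.96, 2.96], [-0.34, 2.1], [-1.41, 1.46], [0.24, 2.44], [-1.37, 4.51], [0.17, 1.92], [-2.96, 2.96]. Speed limits (rad/s): [2.39, 2.39, 3.14, 3.14, 3.14, 3.14, 3.14].

INTERFACE

Orientations are given as a unit quaternion [w, x, y, z].
In Python, from station import get_obs, read_camera, hand_in, grip_point_offset gives the robot as it stands.
- The arm moves only by the tool play_rows, never from a script. Its argument "increments" is a list of rows, each a list of 2 entries, a list of its own where there are three numbers: the shift along the tool's x, y, z in m, then the turn, a rotation vector about the tool's x, y, z in degrees. In form: [[[tx, ty, tz], [ax, ay, az]], ...]. A call has 1 to 20 rows; each row shifts and turns the commanded pose from where the row before left it, along the tool's axes as they then stand; what a row does not reach is not made up. A row lasts 1/12 s, in which the tool goes at most 41.7 mm and 7.16 degrees, less where a joint would pass 70% of its speed; a pose out of reach is approached as far as the arm can. A call with a gripper value outside its range is refused whole. "gripper" is the finger opening in m, from 0 to 0.0854, set as the call begins (left out, the last holds). The fingers move at their own pace and stop on an object; "grip_force" is the grip in N (left out, the last holds). Time passes only in rows, so rows that do not move let the fingers close. It gives the time, the measured TCP pose, the force and the opening at its end, in the units of the state.
- get_obs(): the state, without advancing time (a new reading comes with each control period).
- read_camera(name): name is "scene" or "top"; returns a dict with "color" (480x640x3 uint8, red, green, blue), "range_z" (480x640 float32, m along the optical axis (not along the pixel's ray), 0 where there is no reading), "intrinsics" (3x3 intrinsics, pixels), "dist_coeffs" ([k1, k2, p1, p2, k3] as OpenCV has them; the pictures are not rectified), "R" (3x3) and "t" (3): a world point X has camera coordinates R X + t. Camera axes: x right, y down, z forward; pixel columns grow to the right and rows downward; lengths in m; the calibration is good to about 2 mm. A picture is of the moment at which its call begins.
- hand_in(): hands the job in, once; it reports no verdict.
The state is a dict: "t": time; "q": joint angles; "joint_vel": joint speeds; "joint_torque": joint torques, N m; "eef_pos": TCP position; "tool_rot": TCP orientation; "contact_force": force on the tool from outside, world axes, zero at the start; "torque": the same for the moment, N m; "gripper_width": opening from 0.0 (shut) to 1.0 (fully open).
Only numpy, scipy, OpenCV 4.12 (cv2) and the standard library are available. Lean on these libraries where they do the work, as an engineer would, in place of code of your own. Each camera call takes 0.05 s, during which the arm holds its last target. There are 200 camera calls.

## Working session

There is one attempt and no reset: what is moved stays moved. The work goes in short steps, Python scripts to look and compute and a tool call to move; the robot and the scene stay as the last step left them, time stands still between calls to the robot, and variables do not carry over. Pictures are saved under pics/ and viewed, about 8 in all and at most 12, crops included, and the job is handed in when it is done.

Besides the shell and the picture viewer there is one more tool, called after ">>>" in YAML: its name, and indented under it one key for each argument. play_rows: Moves the arm, as the interface text tells. Its arguments: {"type":"object","properties":{"increments":{"type":"array","items":{"type":"array"}},"gripper":{"type":"number"},"grip_force":{"type":"number"}},"required":["increments"]}

```bash
ls; mkdir -p pics; python3 - <<'E'
from station import *
import cv2,numpy as np
o=get_obs();print({k:np.round(v,4) for k,v in o.items()},grip_point_offset)
for n in("scene","top"):
    c=read_camera(n);cv2.imwrite(f"pics/{n}0.png",c["color"][...,::-1]);np.savez(f"{n}0.npz",**c)
    print(n,c["intrinsics"].round(1),c["dist_coeffs"],(-c["R"].T@c["t"]).round(3),c["R"].round(2))
E
```

```text
pics
{'t': np.float64(0.0), 'q': array([ 1.0289,  0.4778,  0.0223,  1.5564, -0.0115,  1.1093, -0.0831]), 'joint_vel': array([ 0.0006, -0.0007,  0.0001,  0.0013, -0.0007, -0.0006,  0.0008]), 'joint_torque': array([ 7.00000e-04, -5.96448e+01,  1.60800e+00, -2.81197e+01,
        1.24000e-02,  9.30000e-03, -0.00000e+00]), 'eef_pos': array([ 0.2834, -0.612 ,  0.2303]), 'tool_rot': array([ 0.5962, -0.5956,  0.3812, -0.3801]), 'contact_force': array([ 0.5479, -0.3455,  0.7756]), 'torque': array([-0.0393, -0.0093,  0.0636]), 'gripper_width': np.float64(0.9974)} 0.0187
scene [[513.9   0.  330. ]
 [  0.  513.9 227.2]
 [  0.    0.    1. ]] [-0.0923971  0.         0.         0.         0.       ] [ 1.107 -0.079  0.697] [[ 0.15  0.99 -0.  ]
 [ 0.71 -0.11 -0.69]
 [-0.68  0.1  -0.72]]
top [[620.    0.  311.5]
 [  0.  620.  237. ]
 [  0.    0.    1. ]] [-0.0133501  0.         0.         0.         0.       ] [ 0.303 -0.     0.974] [[ 0.01 -1.   -0.  ]
 [-0.98 -0.01 -0.2 ]
 [ 0.2   0.   -0.98]]
```

View pics/scene0.png

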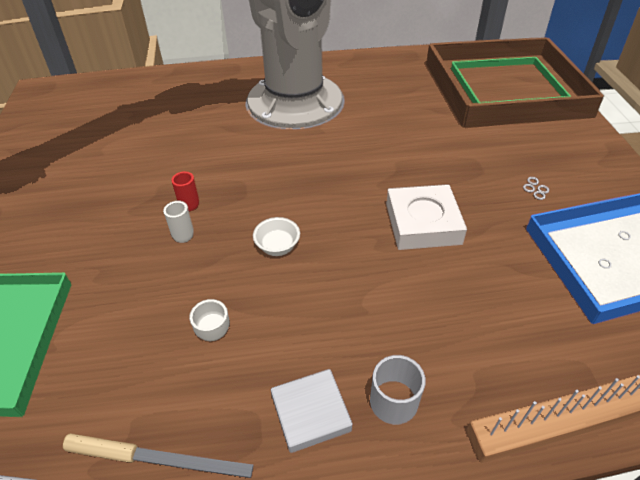

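View pics/top0.png

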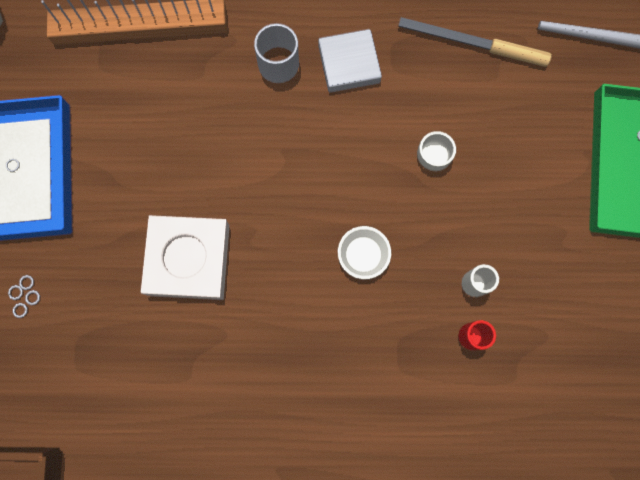

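The scene view shows the tall white crucible at (179,222), with its red look-alike right behind it at (185,190), the dish at (277,237), the short pot at (210,320) and the stand at (426,215). In the top view, the crucible's rim is at (484,279), the red pot at (481,336) and the recess at (185,257).

```bash
cat > h.py <<'E'
import numpy as np,cv2
def cast(c,px,z):
    u=cv2.undistortPoints(np.float64(px).reshape(-1,1,2),c["intrinsics"],c["dist_coeffs"]).reshape(-1,2)
    d=np.c_[u,np.ones(len(u))]@c["R"]; o=-c["R"].T@c["t"]
    return o+d*((z-o[2])/d[:,2])[:,None]
def cloud(c):
    v,u=np.mgrid[:480,:640]; p=np.c_[u.ravel(),v.ravel()].astype(float)
    n=cv2.undistortPoints(p.reshape(-1,1,2),c["intrinsics"],c["dist_coeffs"]).reshape(-1,2)
    return ((np.c_[n,np.ones(len(n))]*c["range_z"].reshape(-1,1)-c["t"])@c["R"]).reshape(480,640,3)
def circ(P):
    A=np.c_[2*P[:,:2],np.ones(len(P))];s=np.linalg.lstsq(A,(P[:,:2]**2).sum(1),rcond=None)[0]
    r=np.sqrt(s[2]+s[0]**2+s[1]**2); return s[:2],r,np.std(np.hypot(*(P[:,:2]-s[:2]).T)-r)
E
python3 - <<'E'
from h import *
import cv2
for n,seeds in(("top",dict(tall=(481,281),dish=(365,253),short=(437,152),stand=(160,240),)),("scene",dict(tall=(179,222),dish=(277,237),short=(210,320),stand=(400,200)))):
    c=dict(np.load(n+"0.npz")); hsv=cv2.cvtColor(c["color"],cv2.COLOR_RGB2HSV)
    m=((hsv[...,1]<60)&(hsv[...,2]>70)).astype(np.uint8); X=cloud(c)
    _,L,st,ce=cv2.connectedComponentsWithStats(m)
    for k,(u,v) in seeds.items():
        l=L[v-3:v+4,u-3:u+4].max(); M=(L==l); P=X[M&(c["range_z"]>0)]
        print(n,k,st[l],"z pct",np.percentile(P[:,2],[2,25,50,75,98]).round(4))
        zt=dict(tall=.07,dish=.026,short=.038,stand=.04)[k]
        T=P[abs(P[:,2]-zt)<.005]; 
        if k!="stand": print("  top pts",len(T),[np.round(a,4) for a in circ(T)])
        else:
            r=cv2.minAreaRect((T[:,:2]*1000).astype(np.float32)); print("  rect",r)
    if n=="top":
        # rim: outer contour of tall, cast at .07
        l=L[281,481] or L[278:285,478:485].max(); F=cv2.findContours((L==l).astype(np.uint8),0,1)[0][0].reshape(-1,2)
        Q=cast(c,F,.07); print("contour@.07 extents",Q.min(0),Q.max(0))
    R=X[(hsv[...,1]>180)&((hsv[...,0]<6)|(hsv[...,0]>174))&(c["color"][...,0]>110)]
    T=R[abs(R[:,2]-.07)<.005];print(" red",len(R),len(T),circ(T) if len(T)>9 else "")
    # recess floor pts
    S=X[(abs(X[...,2]-.03)<.004)&(abs(X[...,0]-.27)<.3)&m.astype(bool)]
E
```

```text
top tall [462 264  37  33 929] z pct [-0.0005  0.0177  0.0434  0.0664  0.0716]
  top pts 254 [array([ 0.4266, -0.2506]), np.float64(0.0189), np.float64(0.0013)]
top dish [ 337  226   54   54 2294] z pct [-0.0005  0.0058  0.0096  0.0222  0.0278]
  top pts 639 [array([ 0.4728, -0.0781]), np.float64(0.038), np.float64(0.002)]
top short [ 417  131   39   40 1216] z pct [0.0006 0.006  0.0147 0.033  0.0399]
  top pts 303 [array([ 0.6366, -0.1951]), np.float64(0.0268), np.float64(0.0013)]
top stand [ 141  215   88   85 6629] z pct [0.0013 0.0316 0.0389 0.0405 0.0433]
  rect ((462.7557678222656, 199.28707885742188), (121.46279907226562, 119.13347625732422), 87.29975891113281)
contour@.07 extents [ 0.39980356 -0.27103392  0.07      ] [ 0.44715802 -0.21720935  0.07      ]
 red 570 251 (array([ 0.3449159 , -0.24219342]), np.float64(0.018818475952317202), np.float64(0.0012338645634702749))
scene tall [163 201  30  42 908] z pct [0.0006 0.0284 0.0485 0.0625 0.0703]
  top pts 176 [array([ 0.4267, -0.2527]), np.float64(0.0193), np.float64(0.0015)]
scene dish [ 253  217   47   39 1410] z pct [-0.0015  0.0053  0.0103  0.0212  0.0265]
  top pts 362 [array([ 0.4731, -0.0806]), np.float64(0.0381), np.float64(0.0019)]
scene short [ 189  299   41   42 1322] z pct [-0.0005  0.0077  0.0209  0.0331  0.039 ]
  top pts 332 [array([ 0.6379, -0.1977]), np.float64(0.0267), np.float64(0.0014)]
scene stand [ 386  184   81   66 4259] z pct [0.0012 0.0287 0.038  0.0396 0.0416]
  rect ((463.376220703125, 196.8582305908203), (122.7503890991211, 123.91836547851562), 87.32733154296875)
 red 643 102 (array([ 0.34557914, -0.24391874]), np.float64(0.01875947058059574), np.float64(0.001490796636206562))
```

Both views agree to within 2 mm. The tall crucible is at about (0.4265, -0.2515) with its rim at 0.07, and the stand centre is at (0.463, 0.198). The red pot is at (0.345, -0.243), so I'll open the jaws across the line between the two pots. First I move above the crucible.

>>> play_rows:
  increments:
    - [[-0.0148,0,0.0156],[0,0,0]]
    - [[-0.0148,0,0.0156],[0,0,0]]
    - [[-0.0148,0,0.0156],[0,0,0]]
    - [[-0.0148,0,0.0156],[0,0,0]]
    - [[-0.0148,0,0.0156],[0,0,0]]
    - [[-0.0148,0,0.0156],[0,0,0]]
    - [[-0.0148,0,0.0156],[0,0,0]]
    - [[-0.0148,0,0.0156],[0,0,0]]
    - [[-0.0148,0,0.0156],[0,0,0]]
    - [[-0.0148,0,0.0156],[0,0,0]]
    - [[-0.0148,0,0.0156],[0,0,0]]
    - [[-0.0148,0,0.0156],[0,0,0]]
    - [[-0.0148,0,0.0156],[0,0,0]]
    - [[-0.0148,0,0.0156],[0,0,0]]
    - [[-0.0148,0,0.0156],[0,0,0]]
    - [[-0.0148,0,0.0156],[0,0,0]]
    - [[-0.0148,0,0.0156],[0,0,0]]
    - [[-0.0148,0,0.0156],[0,0,0]]
  gripper: 0.085
  grip_force: 28

```text
t: 1.6
eef_pos: [0.4265, -0.2516, 0.231]
tool_rot: [-0.596, 0.596, -0.381, 0.381]
contact_force: [-0.3, -0.5, 0.1]
gripper_width: 0.995
```

>>> play_rows:
  increments:
    - [[0,0,0],[0,6.2,0]]
    - [[0,0,0],[0,6.2,0]]
    - [[0,0,0],[0,6.2,0]]
    - [[0,0,0],[0,6.2,0]]
    - [[0,0,0],[0,6.2,0]]
    - [[0,0,0],[0,0,0]]
    - [[0,0,0],[0,0,0]]
    - [[0,0,0],[0,0,0]]

```text
t: 2.27
eef_pos: [0.4264, -0.2527, 0.2312]
tool_rot: [0.473, -0.473, 0.525, -0.525]
contact_force: [-0.5, 0.8, -0.6]
gripper_width: 0.995
```

```bash
cat > st.py <<'E'
from station import *
import numpy as np,sys
from scipy.spatial.transform import Rotation as Ro
def st(*goal):
    o=get_obs();R=Ro.from_quat(np.roll(o["tool_rot"],-1)).as_matrix()
    print("t",round(float(o["t"]),2),"pos",o["eef_pos"].round(4),"F",o["contact_force"].round(1),"w",round(float(o["gripper_width"])*.0854,4),"q",o["q"].round(2));print(R.round(3))
    for g in goal: print("goal",g,"tool shift",(R.T@(np.array(g)-o["eef_pos"])).round(4))
E
python3 -c "
from st import *
st([.4265,-.2515,.13],[.4265,-.2515,.026])"
```

```text
t 2.27 pos [ 0.4264 -0.2527  0.2312] F [-0.5  0.8 -0.6] w 0.0849 q [ 0.5   0.19 -0.1   1.97  0.02  0.99 -1.29]
[[-0.104 -0.     0.995]
 [-0.995  0.    -0.104]
 [-0.    -1.    -0.   ]]
goal [0.4265, -0.2515, 0.13] tool shift [-0.0011  0.1012 -0.    ]
goal [0.4265, -0.2515, 0.026] tool shift [-0.0011  0.2052  0.    ]
```

>>> play_rows:
  increments:
    - [[-0.001,0.015,0],[0,0,0]]
    - [[0,0.02,0],[0,0,0]]
    - [[0,0.02,0],[0,0,0]]
    - [[0,0.02,0],[0,0,0]]
    - [[0,0.02,0],[0,0,0]]
    - [[0,0.02,0],[0,0,0]]
    - [[0,0.015,0],[0,0,0]]
    - [[0,0,0],[0,0,0]]
    - [[0,0,0],[0,0,0]]

```text
t: 3.02
eef_pos: [0.4262, -0.2516, 0.1009]
tool_rot: [0.473, -0.473, 0.526, -0.525]
contact_force: [-0.2, -0.4, 0.6]
gripper_width: 0.995
```

```bash
python3 - <<'E'
from st import *
import cv2
st([.4265,-.2515,.026])
c=read_camera("scene")["color"][150:280,110:270,::-1];d=read_camera("top")["color"][200:380,400:560,::-1]
cv2.imwrite("pics/a.png",np.hstack([cv2.resize(c,(400,325)),cv2.resize(d,(289,325))]))
E
```

```text
t 3.02 pos [ 0.4262 -0.2516  0.1009] F [-0.2 -0.4  0.6] w 0.085 q [ 0.49  0.37 -0.1   2.09  0.05  0.69 -1.32]
[[-0.106 -0.002  0.994]
 [-0.994  0.001 -0.106]
 [-0.001 -1.    -0.002]]
goal [0.4265, -0.2515, 0.026] tool shift [-0.      0.0749  0.0004]
```

View pics/a.png

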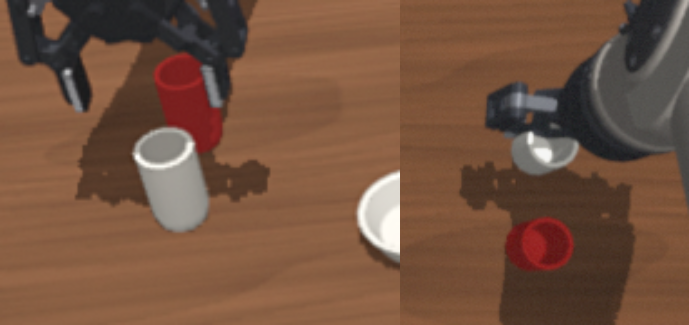

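The open fingers straddle the white crucible: tips at about (75,95) and (215,95), rim at (165,148). The red pot is clear of both. I'll descend and close the jaws.

>>> play_rows:
  increments:
    - [[0,0.01,0],[0,0,0]]
    - [[0,0.01,0],[0,0,0]]
    - [[0,0.01,0],[0,0,0]]
    - [[0,0.01,0],[0,0,0]]
    - [[0,0.01,0],[0,0,0]]
    - [[0,0.01,0],[0,0,0]]
    - [[0,0.01,0],[0,0,0]]
    - [[0,0.004,0],[0,0,0]]
    - [[0,0,0],[0,0,0]]
    - [[0,0,0],[0,0,0]]

```text
t: 3.95
eef_pos: [0.4266, -0.2517, 0.027]
tool_rot: [0.472, -0.473, 0.526, -0.526]
contact_force: [-0.7, -1.5, -0.1]
gripper_width: 0.995
```

>>> play_rows:
  increments:
    - [[0,0,0],[0,0,0]]
    - [[0,0,0],[0,0,0]]
    - [[0,0,0],[0,0,0]]
    - [[0,0,0],[0,0,0]]
    - [[0,0,0],[0,0,0]]
    - [[0,0,0],[0,0,0]]
  gripper: 0.036
  grip_force: 28

```text
t: 4.45
eef_pos: [0.427, -0.252, 0.0278]
tool_rot: [-0.473, 0.472, -0.526, 0.526]
contact_force: [-1.9, -0.0, 6.8]
gripper_width: 0.487
```

```bash
python3 - <<'E'
from st import *
import cv2
st()
c=read_camera("scene")["color"][150:280,110:270,::-1]
cv2.imwrite("pics/b.png",cv2.resize(c,(480,390)))
E
```

```text
t 4.45 pos [ 0.427  -0.252   0.0278] F [-1.9 -0.   6.8] w 0.0416 q [ 0.48  0.49 -0.08  2.12  0.08  0.53 -1.35]
[[-0.107  0.001  0.994]
 [-0.994 -0.    -0.107]
 [ 0.    -1.     0.001]]
```

View pics/b.png

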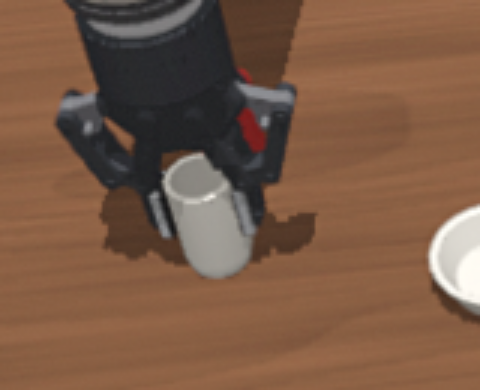

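The pads hold the wall at 41.6 mm opening, matching the 42 mm diameter. Lifting.

>>> play_rows:
  increments:
    - [[0,0,0],[0,0,0]]
    - [[0,0,0],[0,0,0]]
    - [[0,-0.002,0],[0,0,0]]
    - [[0,-0.004,0],[0,0,0]]
    - [[0,-0.007,0],[0,0,0]]
    - [[0,-0.01,0],[0,0,0]]
    - [[0,-0.012,0],[0,0,0]]
    - [[0,-0.012,0],[0,0,0]]
    - [[0,-0.012,0],[0,0,0]]
    - [[0,-0.012,0],[0,0,0]]
    - [[0,-0.012,0],[0,0,0]]
    - [[0,-0.012,0],[0,0,0]]
    - [[0,-0.01,0],[0,0,0]]
    - [[0,-0.005,0],[0,0,0]]
    - [[0,0,0],[0,0,0]]
    - [[0,0,0],[0,0,0]]

```text
t: 5.83
eef_pos: [0.4266, -0.2518, 0.1375]
tool_rot: [-0.473, 0.472, -0.526, 0.526]
contact_force: [0.2, 0.8, -0.5]
gripper_width: 0.484
```

```bash
python3 - <<'E'
from st import *
from h import *
st([.463,.198,.138])
c=read_camera("scene");X=cloud(c);e=get_obs()["eef_pos"]
hsv=cv2.cvtColor(c["color"],cv2.COLOR_RGB2HSV)
m=(hsv[...,1]<60)&(hsv[...,2]>90)&(np.hypot(X[...,0]-e[0],X[...,1]-e[1])<.035)&(c["range_z"]>0)
P=X[m];print(len(P),np.percentile(P[:,2],[1,5,50,95,99]).round(4),P.mean(0))
cv2.imwrite("pics/c.png",cv2.resize(c["color"][100:260,90:290,::-1],(600,480)))
E
```

```text
t 5.83 pos [ 0.4266 -0.2518  0.1375] F [ 0.2  0.8 -0.5] w 0.0413 q [ 0.49  0.31 -0.1   2.06  0.04  0.77 -1.31]
[[-0.107  0.     0.994]
 [-0.994 -0.    -0.107]
 [ 0.    -1.     0.   ]]
goal [0.463, 0.198, 0.138] tool shift [-0.4511 -0.0006 -0.012 ]
1589 [0.1123 0.1207 0.1689 0.424  0.428 ] [ 0.43981222 -0.25192871  0.21902332]
```

View pics/c.png

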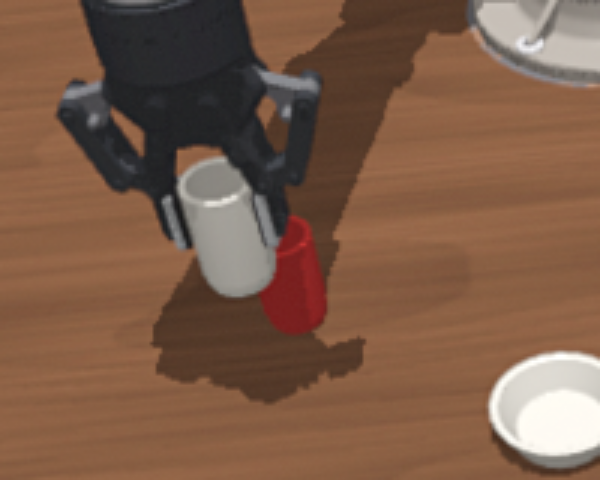

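The crucible is in the gripper, upright, with its underside about 0.11 m up and clear of the red pot. Next I carry it over the stand.

>>> play_rows:
  increments:
    - [[-0.005,0,0],[0,0,0]]
    - [[-0.01,0,0],[0,0,0]]
    - [[-0.015,0,0],[0,0,0]]
    - [[-0.02,0,0],[0,0,0]]
    - [[-0.025,0,-0.001],[0,0,0]]
    - [[-0.025,0,-0.001],[0,0,0]]
    - [[-0.025,0,-0.001],[0,0,0]]
    - [[-0.025,0,-0.001],[0,0,0]]
    - [[-0.025,0,-0.001],[0,0,0]]
    - [[-0.025,0,-0.001],[0,0,0]]
    - [[-0.025,0,-0.001],[0,0,0]]
    - [[-0.025,0,-0.001],[0,0,0]]
    - [[-0.025,0,-0.001],[0,0,0]]
    - [[-0.025,0,-0.001],[0,0,0]]
    - [[-0.025,0,-0.001],[0,0,0]]
    - [[-0.025,0,-0.001],[0,0,0]]
    - [[-0.025,0,0],[0,0,0]]
    - [[-0.025,0,0],[0,0,0]]
    - [[-0.02,0,0],[0,0,0]]
    - [[-0.015,0,0],[0,0,0]]

```text
t: 7.55
eef_pos: [0.4603, 0.1852, 0.1369]
tool_rot: [0.473, -0.473, 0.526, -0.525]
contact_force: [-0.2, 0.0, -1.8]
gripper_width: 0.485
```

>>> play_rows:
  increments:
    - [[-0.01,0,0],[0,0,0]]
    - [[-0.006,0,0],[0,0,0]]
    - [[0,0,0],[0,0,0]]
    - [[0,0,0],[0,0,0]]
    - [[0,0,0],[0,0,0]]
    - [[0,0,0],[0,0,0]]

```text
t: 8.05
eef_pos: [0.463, 0.1967, 0.1372]
tool_rot: [-0.472, 0.472, -0.526, 0.527]
contact_force: [0.3, 0.7, -0.6]
gripper_width: 0.485
```

```bash
python3 - <<'E'
from st import *
from h import *
st([.463,.198,.138])
e=get_obs()["eef_pos"]
for n in("scene","top"):
    c=read_camera(n);np.savez(n+"1.npz",**c);X=cloud(c);hsv=cv2.cvtColor(c["color"],cv2.COLOR_RGB2HSV)
    m=(hsv[...,1]<60)&(hsv[...,2]>90)&(np.hypot(X[...,0]-e[0],X[...,1]-e[1])<.04)&(X[...,2]>.085)&(X[...,2]<.2)
    P=X[m];print(n,len(P),np.percentile(P[:,2],[1,5,50,95,99]).round(4))
    b=P[P[:,2]<.125] 
    if len(b)>20: print(" low part",len(b),circ(b))
c=dict(np.load("scene1.npz"))
cv2.imwrite("pics/d.png",cv2.resize(c["color"][70:270,340:540,::-1],(560,560)))
E
```

```text
t 8.05 pos [0.463  0.1967 0.1372] F [ 0.3  0.7 -0.6] w 0.0414 q [-0.26  0.34 -0.32  2.03  0.15  0.8  -2.34]
[[-0.109 -0.     0.994]
 [-0.994 -0.001 -0.109]
 [ 0.001 -1.    -0.   ]]
goal [0.463, 0.198, 0.138] tool shift [-0.0013 -0.0008 -0.0001]
scene 1091 [0.1119 0.1187 0.1586 0.1792 0.1805]
 low part 115 (array([0.46335612, 0.19531802]), np.float64(0.01808481365460231), np.float64(0.0013621215730917962))Traceback (most recent call last):
  File "<stdin>", line 8, in <module>
    return _quantile_unchecked(
        a, q, axis, out, overwrite_input, method, keepdims, weights)
    return _ureduce(a,
                    func=_quantile_ureduce_func,
    ...<5 lines>...
                    overwrite_input=overwrite_input,
                    method=method)
    r = func(a, **kwargs)
    result = _quantile(arr,
                       quantiles=q,
    ...<2 lines>...
                       out=out,
                       weights=wgt)
    slices_having_nans = np.isnan(arr[-1, ...])
                                  ~~~^^^^^^^^^
IndexError: index -1 is out of bounds for axis 0 with size 0
```

In the scene camera the crucible is at (0.4634, 0.1953) and the stand at (0.4634, 0.1969), so it's centred to under 2 mm in a recess with 12 mm to spare on each side. The rim at 0.180 puts the underside at about 0.110. I'll lower most of the way, then creep while watching the force.

>>> play_rows:
  increments:
    - [[-0.001,0.004,0],[0,0,0]]
    - [[0,0.008,0],[0,0,0]]
    - [[0,0.01,0],[0,0,0]]
    - [[0,0.01,0],[0,0,0]]
    - [[0,0.01,0],[0,0,0]]
    - [[0,0.01,0],[0,0,0]]
    - [[0,0.008,0],[0,0,0]]
    - [[0,0.006,0],[0,0,0]]
    - [[0,0.004,0],[0,0,0]]
    - [[0,0.002,0],[0,0,0]]
    - [[0,0,0],[0,0,0]]
    - [[0,0,0],[0,0,0]]
    - [[0,0,0],[0,0,0]]

```text
t: 9.23
eef_pos: [0.4635, 0.1991, 0.0657]
tool_rot: [-0.473, 0.472, -0.526, 0.526]
contact_force: [0.7, -0.0, -0.9]
gripper_width: 0.486
```

```bash
python3 - <<'E'
from st import *
from h import *
st([.463,.198,.0567])
e=get_obs()["eef_pos"]
c=read_camera("scene");X=cloud(c);hsv=cv2.cvtColor(c["color"],cv2.COLOR_RGB2HSV)
m=(hsv[...,1]<60)&(hsv[...,2]>90)&(np.hypot(X[...,0]-e[0],X[...,1]-e[1])<.026)&(X[...,2]>.05)&(X[...,2]<.13)
P=X[m];print(len(P),np.percentile(P[:,2],[1,5,50,95,99]).round(4))
cv2.imwrite("pics/d.png",cv2.resize(c["color"][110:270,340:500,::-1],(520,520)))
E
```

```text
t 9.23 pos [0.4635 0.1991 0.0657] F [ 0.7 -0.  -0.9] w 0.0415 q [-0.29  0.45 -0.29  2.08  0.21  0.64 -2.4 ]
[[-0.107  0.001  0.994]
 [-0.994  0.    -0.107]
 [-0.    -1.     0.001]]
goal [0.463, 0.198, 0.0567] tool shift [ 0.0012  0.009  -0.0004]
799 [0.0511 0.0539 0.0886 0.1075 0.1087]
```

View pics/d.png

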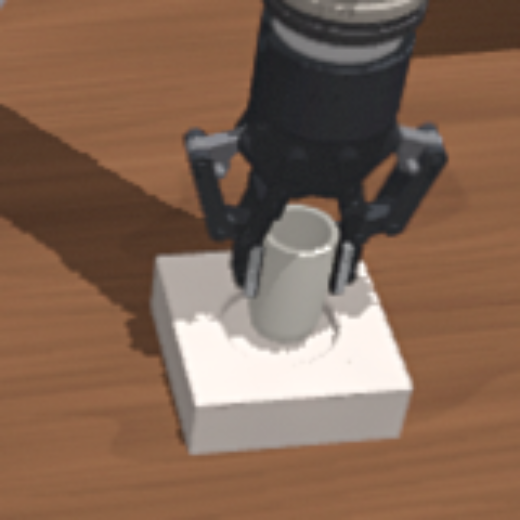

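The crucible hangs over the middle of the recess, foot at about (290,330), with roughly 8 to 9 mm left to go. The fingertips are well above the block. Creeping down.

>>> play_rows:
  increments:
    - [[0.001,0.002,0],[0,0,0]]
    - [[0,0.002,0],[0,0,0]]
    - [[0,0.0015,0],[0,0,0]]
    - [[0,0.001,0],[0,0,0]]
    - [[0,0.0005,0],[0,0,0]]
    - [[0,0,0],[0,0,0]]
    - [[0,0,0],[0,0,0]]
    - [[0,0,0],[0,0,0]]

```text
t: 9.95
eef_pos: [0.463, 0.198, 0.0583]
tool_rot: [-0.473, 0.472, -0.526, 0.526]
contact_force: [0.4, 0.8, -1.7]
gripper_width: 0.483
```

>>> play_rows:
  increments:
    - [[0,0.0005,0],[0,0,0]]
    - [[0,0.0005,0],[0,0,0]]
    - [[0,0,0],[0,0,0]]
    - [[0,0,0],[0,0,0]]

```text
t: 10.28
eef_pos: [0.4632, 0.198, 0.0579]
tool_rot: [-0.473, 0.472, -0.526, 0.526]
contact_force: [-2.2, -2.3, 5.8]
gripper_width: 0.487
```

Upward force went from -1.7 to +5.8 N, so the crucible is touching the floor. A still hold will confirm it, then I'll release.

>>> play_rows:
  increments:
    - [[0,0,0],[0,0,0]]
    - [[0,0,0],[0,0,0]]

```text
t: 10.45
eef_pos: [0.4632, 0.198, 0.0579]
tool_rot: [-0.473, 0.472, -0.526, 0.526]
contact_force: [-1.0, -0.3, 5.2]
gripper_width: 0.487
```

>>> play_rows:
  increments:
    - [[0,0,0],[0,0,0]]
    - [[0,0,0],[0,0,0]]
    - [[0,0,0],[0,0,0]]
    - [[0,0,0],[0,0,0]]
    - [[0,0,0],[0,0,0]]
    - [[0,0,0],[0,0,0]]
    - [[0,0,0],[0,0,0]]
    - [[0,0,0],[0,0,0]]
  gripper: 0.08

```text
t: 11.12
eef_pos: [0.463, 0.1979, 0.0573]
tool_rot: [0.472, -0.473, 0.526, -0.526]
contact_force: [-0.3, -0.5, -0.1]
gripper_width: 0.934
```

```bash
cat > chk.py <<'E'
from st import *
from h import *
import sys
st()
c=read_camera("scene");X=cloud(c);hsv=cv2.cvtColor(c["color"],cv2.COLOR_RGB2HSV)
m=(hsv[...,1]<60)&(hsv[...,2]>90)&(np.hypot(X[...,0]-.463,X[...,1]-.198)<.028)
P=X[m&(X[...,2]>.05)&(X[...,2]<.13)];print(len(P),"z",np.percentile(P[:,2],[1,50,95,99]).round(4))
T=P[P[:,2]>.09];print("rim",circ(T));b=P[P[:,2]<.07];print("low",len(b),circ(b))
cv2.imwrite(sys.argv[1],cv2.resize(c["color"][110:270,340:500,::-1],(520,520)))
E
python3 chk.py pics/e.png
```

```text
t 11.12 pos [0.463  0.1979 0.0573] F [-0.3 -0.5 -0.1] w 0.0797 q [-0.3   0.46 -0.28  2.08  0.22  0.62 -2.4 ]
[[-0.107 -0.     0.994]
 [-0.994 -0.    -0.107]
 [ 0.    -1.    -0.   ]]
775 z [0.0511 0.0832 0.1001 0.1013]
rim (array([0.46349537, 0.19658825]), np.float64(0.018979618357836348), np.float64(0.0013819685301357082))
low 194 (array([0.46275021, 0.1967785 ]), np.float64(0.020159038134089775), np.float64(0.0010002974143230453))
```

View pics/e.png

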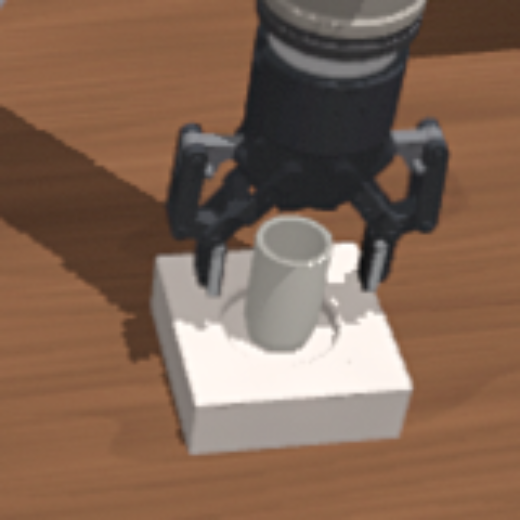

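The crucible stands upright in the recess, foot at (285,345) and rim at 0.100 m as it should be, and the fingers are clear on both sides. I'll retreat straight up.

>>> play_rows:
  increments:
    - [[0,-0.004,0],[0,0,0]]
    - [[0,-0.008,0],[0,0,0]]
    - [[0,-0.012,0],[0,0,0]]
    - [[0,-0.015,0],[0,0,0]]
    - [[0,-0.02,0],[0,0,0]]
    - [[0,-0.02,0],[0,0,0]]
    - [[0,-0.02,0],[0,0,0]]
    - [[0,-0.02,0],[0,0,0]]
    - [[0,-0.015,0],[0,0,0]]
    - [[0,-0.01,0],[0,0,0]]
    - [[0,-0.004,0],[0,0,0]]
    - [[0,0,0],[0,0,0]]
    - [[0,0,0],[0,0,0]]
    - [[0,0,0],[0,0,0]]

```text
t: 12.33
eef_pos: [0.4624, 0.1976, 0.2043]
tool_rot: [0.472, -0.473, 0.526, -0.526]
contact_force: [-0.4, 0.0, -0.3]
gripper_width: 0.936
```

```bash
python3 chk.py pics/f.png; python3 - <<'E'
from h import *
from station import *
c=read_camera("scene");X=cloud(c);hsv=cv2.cvtColor(c["color"],cv2.COLOR_RGB2HSV);m=(hsv[...,1]<60)&(hsv[...,2]>70)
for k,p,z in(("dish",(.473,-.0806),.026),("short",(.6379,-.1977),.038)):
    T=X[m&(np.hypot(X[...,0]-p[0],X[...,1]-p[1])<.06)&(abs(X[...,2]-z)<.005)];print(k,circ(T))
hand_in()
E
```

```text
t 12.33 pos [0.4624 0.1976 0.2043] F [-0.4  0.  -0.3] w 0.08 q [-0.24  0.25 -0.34  1.97  0.1   0.94 -2.3 ]
[[-0.107 -0.002  0.994]
 [-0.994 -0.001 -0.107]
 [ 0.001 -1.    -0.002]]
767 z [0.0506 0.0834 0.0998 0.101 ]
rim (array([0.46342536, 0.19671588]), np.float64(0.018962932058440563), np.float64(0.0014296833694115213))
low 193 (array([0.46262878, 0.19675479]), np.float64(0.020123379342759748), np.float64(0.000959510400375597))
dish (array([ 0.47311153, -0.08052373]), np.float64(0.038012183053164984), np.float64(0.0019802567370346487))
short (array([ 0.63797537, -0.19770821]), np.float64(0.02674057633833702), np.float64(0.0013800157384619494))
the job is handed in; nothing more can be done
```

The tall crucible now stands upright in the stand's recess, and the job is handed in at about 12.4 s. I gripped it at 28 N, and it touched the recess floor with an upward force of about 6 N before I let go and raised the arm clear.

The last checks all agreed, using the scene camera only:
- **Crucible:** its rim is at 0.100 m, as it should be. Rim and lower wall are centred within 1 mm of each other and of the stand's centre, so it is upright.
- **Bystanders:** the dish and the short crucible are where they were, to 0.1 mm.
- **Contact:** the force on the tool is near zero.

I did not re-measure the red pot; it was never near the fingers' path. The top camera found no crucible in its one check over the stand, so it could not confirm the placing.

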